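# Stop the shaker, clear the stray rack, reset the stop

### The job

An empty tube rack has walked off the shaker's carriage and stands on the bed in its path. Make the shaker safe by pressing the mushroom stop on its housing until it latches down, then, with the stop still latched, lift the rack out and stand it gently upright on the bench, clear of the shaker and of the dropper bottle. Only then turn the mushroom clockwise to reset it, so that it springs back up, and leave the bottle as it is.

Things in the scene. Friction and masses are not known exactly. Their poses are not given: they have to be found in the camera images.
- shaker: Bench shaker, white, fixed, 440 long (its own x) by 200 wide (y), mm. Origin: centre of its underside, on the bench; x runs from the control housing to the rear. Housing: x -220 to -130, full width, flat top at z 85; the mushroom stop is on it at x -175, y 0. Carriage: x 35 to 190, full width, with a clamped well plate, up to z 104; rear block to x 220, z 78. Carriage and plate do not move.
- bed (a point): Centre of the free part of the shaker's bed, at (-47.5, 0, 42) mm in the shaker's frame: a flat steel tray, top at z 42, 165 mm long between housing and carriage; two guide rods (12 mm thick, centre at z 62) run along it at y -83 and +83.
- stop_top (a point): Centre of the top of the mushroom stop's head: round, 50 mm diameter, 18 mm thick, upright axis; its ribbed rim lies 6 to 15 mm below this point. This point is 129 mm above the bench when up, 123 mm when latched. Below the head: housing top at 85 mm, bezel 64 mm wide up to 88 mm, collar 36 mm wide up to 99 mm.
- stop (a joint): How far the mushroom is pressed down, m: 0 up, 0.006 fully down. Over-centre spring: it takes about 9 N to push it past the middle (0.003), then it snaps down and stays latched at 0.006.
- stop_twist (a joint): Turn of the mushroom's head, rad, growing clockwise seen from above: 0 to 0.9 (end stop). A light spring (0.03 N m/rad) turns it back to 0 when let go. While latched, an inner cam lifts the head 5.5 mm per rad (0.05 to 0.18 N m, as the grip drags on the rim); past about 0.6 rad it is over the middle and springs up, at the latest when the fingers let go.
- tube_rack: Empty perforated rack, 52 (its own x) by 122 (y) by 92 (z) mm, about 0.2 kg, stiff walls; origin: centre of its underside. It stands on the shaker's bed, its long side across the shaker. Grasp it from above across its 52 mm, near the middle of its length.
- dropper: Loose dropper bottle, 27 mm diameter, 84 high, standing on the bench to the right of the shaker's housing (negative y), its axis 35 to 50 mm from it; origin: centre of its underside. Leave it standing where it is.

How it is judged:
On the way, in this order (a step that is already met when the one before it is completed fails the run):
1. the stop is pressed and latched while the rack still stands on the bed (value of joint stop above 0.0045 m and distance of tube_rack from where it was at the start of the episode below 0.02 m and contact force between the fingers and shaker below 0.5 N), for 0.2 s.
2. the rack stands upright on the bench, let go, not touching the shaker, and the stop is still latched (value of joint stop above 0.0045 m and height (world z) of tube_rack below 0.006 m and angle between tube_rack's own z axis and vertical below 0.1 rad and contact force between the fingers and tube_rack below 0.1 N and contact force between tube_rack and shaker below 0.1 N), for 0.2 s.
3. the head is turned clockwise by more than 0.35 rad and has come up past the middle (value of joint stop_twist above 0.35 rad and value of joint stop below 0.003 m), for 0.02 s.
At the end, for the whole second after the job is handed in: The mushroom stop is up again (within 1.5 mm of its top position), and the rack stands still and upright (within 0.1 rad) on the bench top (underside within 6 mm of it), touching neither the shaker nor the dropper bottle (value of joint stop below 0.0015 m and height (world z) of tube_rack between -0.006 and 0.006 m and angle between tube_rack's own z axis and vertical below 0.1 rad and contact force between tube_rack and shaker below 0.1 N and contact force between tube_rack and dropper below 0.1 N and linear speed of tube_rack below 0.02 m/s).
It fails at once if the rack is lifted more than 15 mm over the bed while the stop is not latched (value of joint stop below 0.003 m and z of tube_rack in the frame of shaker above 0.057 m and horizontal distance between tube_rack and bed below 0.09 m).
It fails at once if the rack is tipped by more than 0.6 rad (angle between tube_rack's own z axis and vertical above 0.6 rad).
It fails at once if the rack is dropped (moves faster than 0.7 m/s while no finger touches it) (linear speed of tube_rack above 0.7 m/s and contact force between the fingers and tube_rack below 0.1 N).
It fails at once if the dropper bottle is moved or knocked by more than 30 mm (distance of dropper from where it was at the start of the episode above 0.03 m).
It also fails if it takes over 56 s, if anything falls off the work surface, if the arm or the gripper's body presses on something with over 40 N, if the wrist force passes 120 N, or if a joint passes its speed limit or range.

### The arm

A 6-joint arm with a two-finger parallel gripper is mounted at the origin on a cart in front of the work surface, level with it; the furniture and walls round the work are solid. World frame = base frame: x ahead of the robot, y to its left, z up, the work surface at z = 0. Lengths are in m, angles in rad, forces in N, time in s.
With the tool pointing down it reaches from about 0.35 to 0.875 m from the base axis. Payload 4.2 kg.
Tool frame: the origin (TCP) lies between the finger pads; the fingertips stand arm.tip_extent ahead of it and the grasp point (between the pads) is the TCP (arm.tip_extent is the distance from the TCP to the fingertips, in m); z points along the fingers, y is the line along which they close (so a half turn about z gives the same grasp; the last joint's range is limited). The gripper opens to 87 mm and grips with 3 to 60 N. Pads are 19 mm wide; open, the fingers measure 117 mm over their backs; the gripper's body (75 mm by 190 mm) begins 51 mm behind the grasp point.
Start: joints at [1.523, 0.385, 0.008, 0, -1.194, -0.259], TCP at [0.189, 0.596, 0.242] pointing down, gripper open.
Joint ranges: [-3.14, 3.14], [-1.21, 2.06], [-1.07, 1.41], [-3.16, 2.05], [-2.99, -0.16], [-3.1, 3.1]. Speed limits (rad/s): [2.79, 2.79, 3.14, 3.14, 3.14, 3.14].

### API

Orientations are given as a unit quaternion [x, y, z, w].
In Python, from station import arm, read_camera gives the robot as it stands (arm), with the cameras as plain functions.
- The arm moves only by the tool jog_arm, called after ">>>" by a JSON object that holds its "op" and its "data". Schema: {"type":"object","properties":{"motion":{"type":"string"},"squeeze":{"type":"number"},"only":{"type":"string"},"quiet":{"type":"boolean"},"lines":{"type":"string"}},"required":["motion"],"additionalProperties":false}. motion is a string of 1 to 20 rows, parted by a bar, with the numbers parted by commas; each row has 7 numbers: dx, dy, dz in normalised numbers (1 is 0.4 m), then a rotation vector rx, ry, rz in a scale on which 1.0 is 2 pi rad, then the opening from 0.0 (shut) to 1.0 (fully open); each row is the pose to reach, as a shift and turn from the pose commanded when the call began, along the tool's axes at that moment; what a row does not reach only later rows make up. A row lasts 1/12 s, in which the tool goes at most 0.0417 m and 0.125 rad, less where a joint would pass 70% of its speed; a pose out of reach is approached as far as the arm can. The fingers move at their own pace and stop on an object; squeeze is the grip in N (left out, the last holds). Time passes only in rows, so rows that do not move let the fingers close. The tool returns the time, the measured TCP pose, the force, the opening and the grip force at its end. only (a regular expression) keeps the lines of the reply that match it, lines (a string "A,B") keeps lines A to B, and quiet returns only ok. A shift or turn number past 1, either way, is cut back to 1. Input that does not fit is refused with a message, and nothing moves.
- arm.observe(): the state, without advancing time (a new reading comes with each control period).
- read_camera(name): name is "scene" or "top"; returns a dict with "img" (384x512x3 uint8, red, green, blue), "fx", "fy", "cx", "cy" (pixels), "R" (3x3) and "t" (3): a world point X has camera coordinates R X + t. Camera axes: x right, y down, z forward; pixel columns grow to the right and rows downward; lengths in m; the calibration is good to about 2 mm. A picture is of the moment at which its call begins. There is no depth.
- arm.sign_off(): hands the job in; it is judged then, once.
The state is a dict: "time": time; "joint_positions": joint angles; "joint_velocities": joint speeds; "joint_efforts": joint torques, N m; "ee_pos": TCP position; "eef_rot": TCP orientation; "contact_force": force on the tool from outside, world axes, zero at the start; "moment": the same for the moment, N m; "opening": opening from 0.0 (shut) to 1.0 (fully open); "grip_force": force on a finger pad.
Only numpy, scipy, OpenCV 4.12 (cv2) and the standard library are available. Lean on these libraries where they do the work, as an engineer would, in place of code of your own. Each camera call takes 0.05 s, during which the arm holds its last target. There are 200 camera calls.

## Working session

There is one attempt and no reset: what is moved stays moved. The work goes in short steps, Python scripts to look and compute and a tool call to move; the robot and the scene stay as the last step left them, time stands still between calls to the robot, and variables do not carry over. Pictures are saved under pics/ and viewed, at most 10 in all, crops included, and the job is handed in when it is done.

```bash
ls; mkdir -p pics; python3 - <<'E'
from station import arm, read_camera
import cv2,numpy as np
print(arm.tip_extent)
s=arm.observe();print(s)
for n in("scene","top"):
    c=read_camera(n);cv2.imwrite(f"pics/{n}0.png",cv2.resize(c["img"][:,:,::-1],(800,600),interpolation=cv2.INTER_CUBIC))
    cv2.imwrite(f"pics/{n}0_raw.png",c["img"][:,:,::-1])
    print(n,c["fx"],c["fy"],c["cx"],c["cy"],np.round(c["R"],4).tolist(),np.round(c["t"],4).tolist())
    np.savez(f"{n}.npz",**{k:np.array(v) for k,v in c.items() if k!='img'})
E
```

```text
pics
station.py
0.019
{'time': 0.0, 'joint_positions': array([ 1.52265056e+00,  3.85544554e-01,  6.62696806e-03, -4.94163557e-04,
       -1.19399928e+00, -2.58580407e-01]), 'joint_velocities': array([-0.00139807,  0.0007931 ,  0.0011535 , -0.00217147,  0.0014989 ,
        0.00016076]), 'joint_efforts': array([ 1.96219848e-04, -3.90663779e+01,  1.87402368e+01,  4.21963871e+00,
        1.10471938e-02, -1.91434988e-04]), 'ee_pos': array([0.18853626, 0.59529562, 0.24046797]), 'eef_rot': array([ 9.88248403e-01, -1.52852600e-01, -1.17028924e-04,  1.07852484e-03]), 'contact_force': array([-0.64371654,  0.2775061 , -0.57239681]), 'moment': array([ 0.04598002,  0.02687654, -0.04080696]), 'grip_force': 0.0, 'opening': 1.00281527940548}
scene 373.3675974446959 373.3675974446959 250.71711743351648 192.11927598002325 [[0.5927, -0.8054, 0.0049], [-0.5137, -0.3827, -0.7679], [0.6203, 0.4526, -0.6406]] [-0.2491, 0.3833, 0.5182]
top 433.34671254394345 433.34671254394345 258.4384253854067 197.11061146866746 [[-0.0111, -0.9998, -0.016], [-0.9868, 0.0135, -0.1615], [0.1616, 0.014, -0.9868]] [0.1118, 0.5598, 0.8589]
```

View pics/scene0.png

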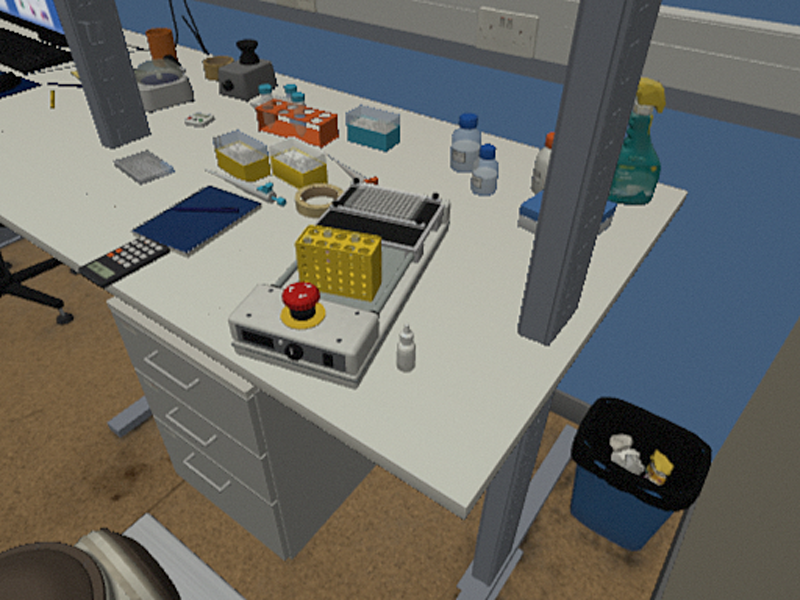

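View pics/top0.png

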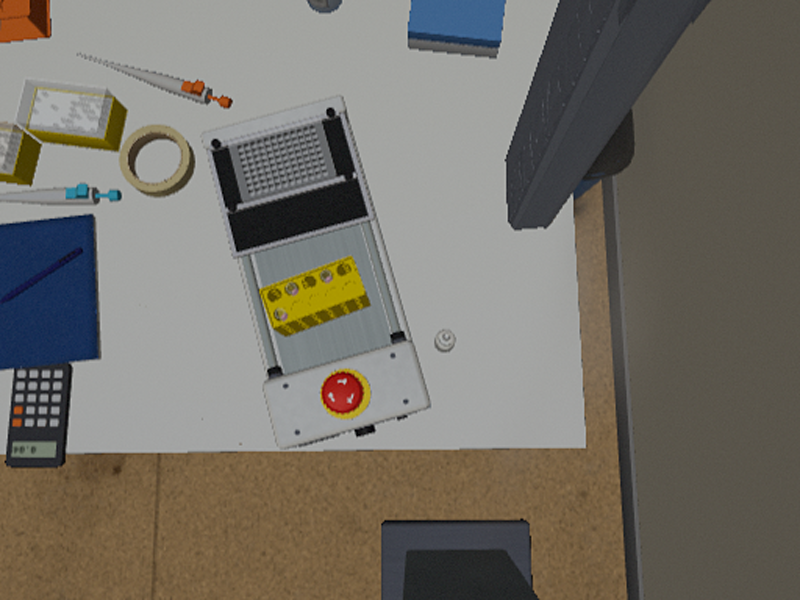

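Scene: stop head at about (301,294), rack top about (340,240), bottle at (405,350). Top: stop at (343,392), rack top about (312,283), bottle at (445,340), with free bench to the left of the shaker and at the right rear. Enlarged crops next.

```bash
python3 - <<'E'
import cv2
a=cv2.imread("pics/scene0_raw.png")[130:250,140:300];b=cv2.imread("pics/top0_raw.png")[150:294,130:322]
cv2.imwrite("pics/sc_crop.png",cv2.resize(a,None,fx=5,fy=5,interpolation=cv2.INTER_CUBIC))
cv2.imwrite("pics/top_crop.png",cv2.resize(b,None,fx=4,fy=4,interpolation=cv2.INTER_CUBIC))
E
```

```text
(no output)
```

View pics/sc_crop.png

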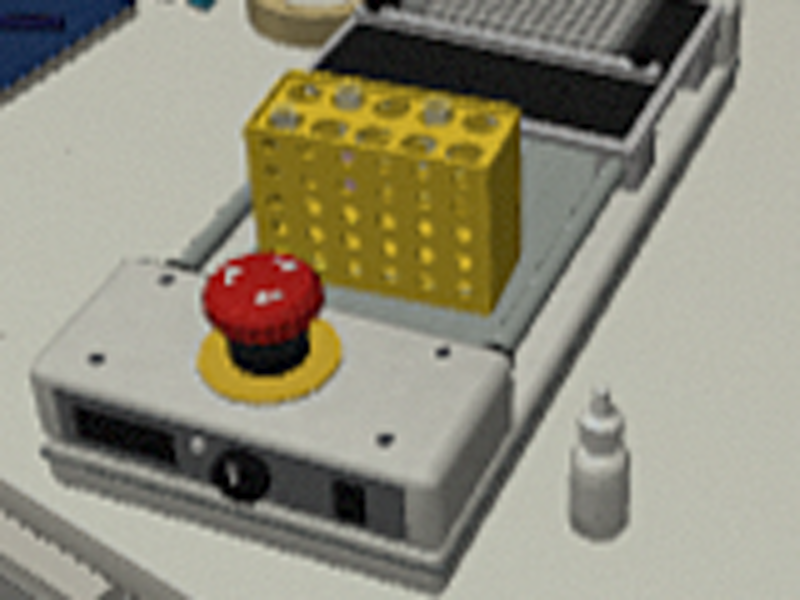

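View pics/top_crop.png

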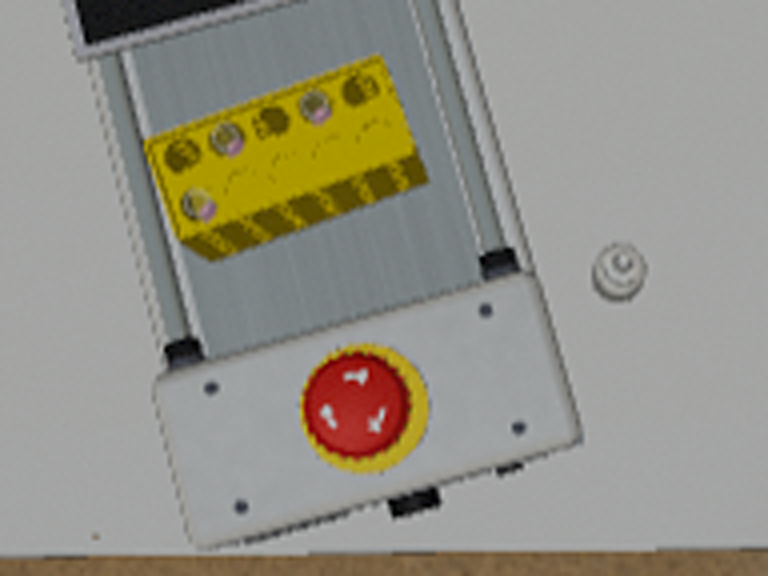

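Rack top corners, housing screws, stop-head marks and bottle tip can be read off both crops. I'll triangulate them.

```bash
cat > h.py <<'E'
import numpy as np,cv2
C={n:np.load(f"{n}.npz") for n in("scene","top")}
def P(n):
    c=C[n];K=np.array([[c['fx'],0,c['cx']],[0,c['fy'],c['cy']],[0,0,1]]);return K@np.c_[c['R'],c['t']]
def tri(a,b):
    X=cv2.triangulatePoints(P("scene"),P("top"),np.float64(a).reshape(2,1),np.float64(b).reshape(2,1)).ravel();return X[:3]/X[3]
def S(p): return (np.array(p)+.5)/5+[140,130]-.5
def T(p): return (np.array(p)+.5)/4+[130,150]-.5
E
python3 - <<'E'
from h import *
r=lambda d:{k:tri(S(a),T(b)) for k,(a,b) in d.items()}
rk=r(dict(nl=((247,127),(185,240)),fl=((288,69),(147,140)),fr=((520,103),(379,57)),nr=((490,165),(415,155))))
sc=r(dict(fl=((167,279),(211,388)),nl=((97,358),(241,507)),fr=((443,352),(486,310)),nr=((385,440),(518,428))))
o=r(dict(stop=((262,279),(353,405)),bott=((601,393),(622,262))))
for d in(rk,sc,o):
    for k,v in d.items(): print(k,v.round(4))
m=np.mean(list(rk.values()),0);u=rk['nl']-rk['nr']+rk['fl']-rk['fr'];print('rack',m,np.degrees(np.arctan2(-u[0],u[1])),np.linalg.norm(u)/2)
m=np.mean(list(sc.values()),0);u=sc['nl']-sc['nr']+sc['fl']-sc['fr'];w=sc['fl']-sc['nl']+sc['fr']-sc['nr'];print('screws',m,np.degrees(np.arctan2(-u[0],u[1])),np.degrees(np.arctan2(w[1],w[0])))
E
```

```text
nl [0.5257 0.2593 0.1318]
fl [0.5741 0.2782 0.132 ]
fr [0.6129 0.1665 0.1355]
nr [0.5659 0.1491 0.1335]
fl [0.459  0.2541 0.0856]
nl [0.4012 0.2385 0.0859]
fr [0.4954 0.1188 0.0858]
nr [0.4376 0.1036 0.0852]
stop [0.4484 0.1793 0.1284]
bott [0.5192 0.0507 0.0808]
rack [0.56965677 0.21328591 0.13319259] 19.574109670435263 0.11777736184306821
screws [0.44829463 0.17876811 0.08561122] 15.058642576494462 14.947664919523579
```

Shaker yaw is about 15°, the stop is at (0.448, 0.179, 0.129), and the rack top is at (0.570, 0.213, 0.133) with yaw about 19.5°. Bottle is at (0.519, 0.051). Next: work out the shifts and check the placing area.

```bash
cat >> h.py <<'E'
from scipy.spatial.transform import Rotation as R
def go(pos,yaw):
    "tool-frame shift & rotvec to world pos, tool down, closing line at yaw deg"
    from station import arm, read_camera
    s=arm.observe();Q=R.from_quat(s['eef_rot'])
    y=np.array([np.cos(np.radians(yaw)),np.sin(np.radians(yaw)),0]);z=np.array([0,0,-1.]);
    G=R.from_matrix(np.c_[np.cross(y,z),y,z])
    print('t',s['time'],'at',s['ee_pos'].round(4),'shift',Q.inv().apply(np.array(pos)-s['ee_pos']).round(4),'rot',(Q.inv()*G).as_rotvec().round(4),'j',s['joint_positions'].round(2),'F',s['contact_force'].round(1))
def ray(n,px,z):
    c=C[n];d=c['R'].T@[(px[0]-c['cx'])/c['fx'],(px[1]-c['cy'])/c['fy'],1];o=-c['R'].T@c['t'];return (o+d*(z-o[2])/d[2])[:2]
E
python3 - <<'E'
from h import *
for p in((100,358),(95,215),(68,370),(175,295),(0,450),(400,450),(158,195)): print(p,ray("top",np.array(p)/1.5625,0).round(3))
go((.448,.179,.165),-160.5)
E
```

```text
(100, 358) [0.504 0.532]
(95, 215) [0.711 0.552]
(68, 370) [0.487 0.576]
(175, 295) [0.592 0.43 ]
(0, 450) [0.379 0.662]
(400, 450) [0.373 0.113]
(158, 195) [0.74  0.461]
t 0.1 at [0.1886 0.5954 0.2406] shift [0.3731 0.3184 0.0762] rot [ 0.0018 -0.001   0.9235] j [ 1.52  0.39  0.01 -0.   -1.19 -0.26] F [ 0.2  0.2 -0.3]
```

Units first: shifts go in shares of 0.4 m and turns go in shares of 2 pi rad. So 0.373 m / 0.4 = 0.9325, 0.318 m / 0.4 = 0.795, 0.9235 rad / 6.2832 = 0.147.

>>> {"op": "jog_arm", "data": {"motion": "0.9325,0.795,0.1,0,0,0.147,0 | 0.9325,0.795,0.1,0,0,0.147,0 | 0.9325,0.795,0.1,0,0,0.147,0 | 0.9325,0.795,0.1,0,0,0.147,0 | 0.9325,0.795,0.1,0,0,0.147,0 | 0.9325,0.795,0.1,0,0,0.147,0 | 0.9325,0.795,0.1,0,0,0.147,0 | 0.9325,0.795,0.1,0,0,0.147,0 | 0.9325,0.795,0.1,0,0,0.147,0 | 0.9325,0.795,0.1,0,0,0.147,0 | 0.9325,0.795,0.1,0,0,0.147,0 | 0.9325,0.795,0.1,0,0,0.147,0 | 0.9325,0.795,0.19,0,0,0.147,0 | 0.9325,0.795,0.19,0,0,0.147,0 | 0.9325,0.795,0.19,0,0,0.147,0", "squeeze": 20}}

```text
time: 1.35
ee_pos: [0.4474, 0.1787, 0.1643]
eef_rot: [0.816, -0.577, -0.001, 0.002]
contact_force: [1.0, 0.5, 0.3]
opening: 0.017
grip_force: 0.0
```

```bash
python3 -c "
from h import *
go((.448,.179,.1415),-160.5)"
```

```text
t 1.35 at [0.4474 0.1787 0.1643] shift [-0.0001 -0.0008  0.0228] rot [ 0.0047 -0.0018 -0.0009] j [ 0.72  0.22 -0.44 -0.   -0.91 -0.38] F [1.  0.5 0.3]
```

To row units: 0.024 m / 0.4 = 0.06, 0.02 m / 0.4 = 0.05.

>>> {"op": "jog_arm", "data": {"motion": "0,0,0.0325,0,0,0,0 | 0,0,0.0425,0,0,0,0 | 0,0,0.05,0,0,0,0 | 0,0,0.055,0,0,0,0 | 0,0,0.0575,0,0,0,0 | 0,0,0.06,0,0,0,0"}}

```text
time: 1.85
ee_pos: [0.4485, 0.1807, 0.1423]
eef_rot: [0.817, -0.577, 0.0, -0.001]
contact_force: [-3.1, 0.6, 9.1]
opening: 0.007
grip_force: 4.6
```

To row units: 0.003 m / 0.4 = 0.0075, 0.002 m / 0.4 = 0.005.

>>> {"op": "jog_arm", "data": {"motion": "0,0,0.005,0,0,0,0 | 0,0,0.0075,0,0,0,0 | 0,0,0.0075,0,0,0,0"}}

```text
time: 2.1
ee_pos: [0.4488, 0.1807, 0.1421]
eef_rot: [0.817, -0.576, 0.001, -0.001]
contact_force: [-8.1, -0.8, 19.3]
opening: 0.007
grip_force: 10.0
```

Force climbed against a hard stop with the tip at 0.123, so it is latched. Lift off and open.

To row units: -0.06 m / 0.4 = -0.15, -0.03 m / 0.4 = -0.075.

>>> {"op": "jog_arm", "data": {"motion": "0,0,-0.075,0,0,0,0 | 0,0,-0.15,0,0,0,0.5 | 0,0,-0.15,0,0,0,1 | 0,0,-0.15,0,0,0,1"}}

```text
time: 2.43
ee_pos: [0.4491, 0.1809, 0.2006]
eef_rot: [0.817, -0.577, 0.001, -0.003]
contact_force: [-0.9, 0.0, -0.1]
opening: 0.154
grip_force: 0.0
```

```bash
python3 - <<'E'
from h import *
from station import arm, read_camera
go((.5697,.2133,.20),-160.5)
go((.5697,.2133,.112),-160.5)
a=read_camera("scene")["img"][130:250,140:300,::-1]
cv2.imwrite("pics/sc1.png",cv2.resize(a,None,fx=5,fy=5,interpolation=cv2.INTER_CUBIC))
E
```

```text
t 2.4333 at [0.4491 0.1809 0.2006] shift [ 0.0097 -0.1245  0.0012] rot [-0.0049  0.0019  0.0004] j [ 0.72  0.18 -0.39  0.   -0.99 -0.38] F [-0.9  0.  -0.1]
t 2.4333 at [0.4491 0.1809 0.2006] shift [ 0.0099 -0.124   0.0892] rot [-0.0049  0.0019  0.0004] j [ 0.72  0.18 -0.39  0.   -0.99 -0.38] F [-0.9  0.  -0.1]
```

View pics/sc1.png

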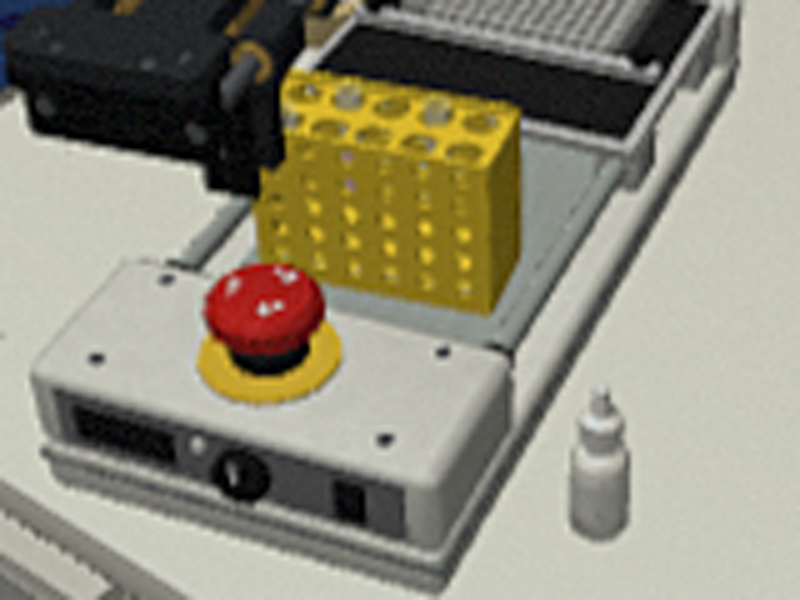

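The stop head now sits about 10 px lower (top at 262, was 252), so it is latched. The rack has not moved (near-right corner 490,165). Move over the rack while opening.

To row units: -0.124 m / 0.4 = -0.31, -0.08 m / 0.4 = -0.2.

>>> {"op": "jog_arm", "data": {"motion": "0.0125,-0.1,0,0,0,0,1 | 0.025,-0.2,0,0,0,0,1 | 0.025,-0.31,0,0,0,0,1 | 0.025,-0.31,0,0,0,0,1 | 0.025,-0.31,0,0,0,0,1 | 0.025,-0.31,0,0,0,0,1"}}

```text
time: 2.98
ee_pos: [0.5675, 0.2114, 0.1964]
eef_rot: [0.817, -0.577, -0.001, 0.002]
contact_force: [-0.4, 0.1, -0.5]
opening: 0.646
grip_force: 0.0
```

```bash
python3 -c "
from h import *
go((.5697,.2133,.112),-160.5)"
```

```text
t 2.9833 at [0.5675 0.2114 0.1964] shift [-0.0011 -0.0031  0.0844] rot [ 0.0043 -0.0006 -0.0004] j [ 0.62  0.39 -0.1  -0.   -1.08 -0.28] F [-0.4  0.1 -0.5]
```

To row units: 0.082 m / 0.4 = 0.205, 0.07 m / 0.4 = 0.175.

>>> {"op": "jog_arm", "data": {"motion": "-0.0025,-0.0075,0.05,0,0,0,1 | -0.0025,-0.0075,0.075,0,0,0,1 | -0.0025,-0.0075,0.0875,0,0,0,1 | -0.0025,-0.0075,0.0875,0,0,0,1 | -0.0025,-0.0075,0.1375,0,0,0,1 | -0.0025,-0.0075,0.175,0,0,0,1 | -0.0025,-0.0075,0.205,0,0,0,1 | -0.0025,-0.0075,0.205,0,0,0,1"}}

```text
time: 3.65
ee_pos: [0.5693, 0.2131, 0.1148]
eef_rot: [0.817, -0.577, -0.001, 0.002]
contact_force: [-0.0, -0.2, -0.2]
opening: 0.995
grip_force: 0.0
```

```bash
python3 -c "
from h import *
go((.5697,.2133,.112),-160.5)"
```

```text
t 3.65 at [0.5693 0.2131 0.1148] shift [-0.     -0.0005  0.0028] rot [ 0.0043 -0.0006 -0.0001] j [ 0.62  0.47 -0.2  -0.   -0.91 -0.28] F [-0.  -0.2 -0.2]
```

To row units: 0.003 m / 0.4 = 0.0075.

>>> {"op": "jog_arm", "data": {"motion": "0,0,0.0075,0,0,0,0.8 | 0,0,0.0075,0,0,0,0.5 | 0,0,0.0075,0,0,0,0.4 | 0,0,0.0075,0,0,0,0.4 | 0,0,0.0075,0,0,0,0.4 | 0,0,0.0075,0,0,0,0.4 | 0,0,0.0075,0,0,0,0.4 | 0,0,0.0075,0,0,0,0.4 | 0,0,0.0075,0,0,0,0.4 | 0,0,0.0075,0,0,0,0.4", "squeeze": 20}}

```text
time: 4.48
ee_pos: [0.5712, 0.214, 0.114]
eef_rot: [0.817, -0.577, 0.0, -0.0]
contact_force: [-0.6, 0.5, 2.4]
opening: 0.595
grip_force: 20.0
```

To row units: -0.08 m / 0.4 = -0.2, -0.07 m / 0.4 = -0.175.

>>> {"op": "jog_arm", "data": {"motion": "0,0,-0.025,0,0,0,0.4 | 0,0,-0.075,0,0,0,0.4 | 0,0,-0.125,0,0,0,0.4 | 0,0,-0.175,0,0,0,0.4 | 0,0,-0.2,0,0,0,0.4 | 0,0,-0.2,0,0,0,0.4"}}

```text
time: 4.98
ee_pos: [0.5721, 0.2146, 0.1964]
eef_rot: [0.817, -0.577, 0.001, -0.002]
contact_force: [-0.3, -0.1, -1.5]
opening: 0.593
grip_force: 20.0
```

```bash
python3 -c "
from h import *
go((.50,.40,.19),-160.5)"
```

```text
t 4.9833 at [0.5721 0.2146 0.1964] shift [-0.1989  0.006   0.0066] rot [-0.0054  0.001   0.0005] j [ 0.62  0.39 -0.1   0.   -1.07 -0.28] F [-0.3 -0.1 -1.5]
```

To row units: -0.199 m / 0.4 = -0.4975, -0.19 m / 0.4 = -0.475.

>>> {"op": "jog_arm", "data": {"motion": "-0.05,0,0,0,0,0,0.4 | -0.125,0.005,0,0,0,0,0.4 | -0.2,0.0075,0,0,0,0,0.4 | -0.275,0.01,0,0,0,0,0.4 | -0.35,0.0125,0,0,0,0,0.4 | -0.425,0.015,0,0,0,0,0.4 | -0.475,0.015,0,0,0,0,0.4 | -0.4975,0.015,0,0,0,0,0.4 | -0.4975,0.015,0.05,0,0,0,0.4 | -0.4975,0.015,0.125,0,0,0,0.4 | -0.4975,0.015,0.2,0,0,0,0.4 | -0.4975,0.015,0.25,0,0,0,0.4 | -0.4975,0.015,0.275,0,0,0,0.4 | -0.4975,0.015,0.275,0,0,0,0.4"}}

```text
time: 6.15
ee_pos: [0.4976, 0.3973, 0.0799]
eef_rot: [0.816, -0.578, -0.0, 0.004]
contact_force: [-0.0, 0.6, -1.6]
opening: 0.596
grip_force: 20.0
```

```bash
python3 - <<'E'
from h import *
from station import arm, read_camera
go((.50,.40,.072),-160.5)
for n in("scene","top"): cv2.imwrite(f"pics/{n}2.png",read_camera(n)["img"][:,:,::-1])
a=cv2.imread("pics/scene2.png")[100:250,80:280];cv2.imwrite("pics/sc2.png",cv2.resize(a,None,fx=4,fy=4,interpolation=cv2.INTER_CUBIC))
E
```

```text
t 6.15 at [0.4976 0.3973 0.0799] shift [-0.0018 -0.0032  0.0079] rot [ 0.0065 -0.0036 -0.001 ] j [ 0.93  0.55 -0.15 -0.   -0.87 -0.59] F [-0.   0.6 -1.6]
```

View pics/sc2.png

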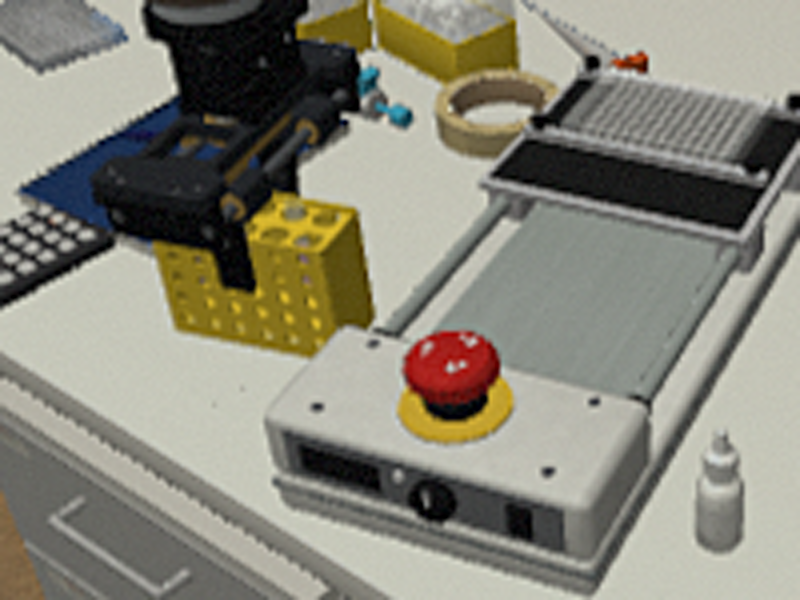

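The rack hangs upright at the left of the shaker (near-bottom corner at 320,357) and the stop is still down. By calculation the gap to the shaker is about 35 mm. Lower gently.

To row units: 0.008 m / 0.4 = 0.02, 0.007 m / 0.4 = 0.0175.

>>> {"op": "jog_arm", "data": {"motion": "0,0,0.0075,0,0,0,0.4 | 0,0,0.0125,0,0,0,0.4 | 0,0,0.015,0,0,0,0.4 | 0,0,0.0175,0,0,0,0.4 | 0,0,0.02,0,0,0,0.4 | 0,0,0.02,0,0,0,0.4"}}

```text
time: 6.75
ee_pos: [0.4988, 0.3995, 0.0756]
eef_rot: [0.817, -0.577, -0.0, -0.0]
contact_force: [0.9, 0.4, -1.4]
opening: 0.594
grip_force: 20.0
```

To row units: 0.003 m / 0.4 = 0.0075, 0.002 m / 0.4 = 0.005.

>>> {"op": "jog_arm", "data": {"motion": "0,0,0.0025,0,0,0,0.4 | 0,0,0.005,0,0,0,0.4 | 0,0,0.0075,0,0,0,0.4 | 0,0,0.0075,0,0,0,0.4"}}

```text
time: 7.08
ee_pos: [0.4988, 0.3994, 0.0722]
eef_rot: [0.817, -0.577, -0.0, 0.0]
contact_force: [0.1, 0.9, -1.5]
opening: 0.591
grip_force: 20.0
```

To row units: 0.002 m / 0.4 = 0.005, 0.001 m / 0.4 = 0.0025.

>>> {"op": "jog_arm", "data": {"motion": "0,0,0.0025,0,0,0,0.4 | 0,0,0.005,0,0,0,0.4 | 0,0,0.005,0,0,0,0.4 | 0,0,0.005,0,0,0,0.4"}}

```text
time: 7.42
ee_pos: [0.4989, 0.3996, 0.072]
eef_rot: [0.817, -0.577, 0.0, -0.0]
contact_force: [-2.7, -1.8, 5.6]
opening: 0.597
grip_force: 20.0
```

Contact with the bench (Fz +5.6 N, z no longer falling). Release and retreat upward.

To row units: -0.12 m / 0.4 = -0.3, -0.09 m / 0.4 = -0.225.

>>> {"op": "jog_arm", "data": {"motion": "0,0,-0.0025,0,0,0,0.7 | 0,0,-0.0025,0,0,0,0.85 | 0,0,-0.0025,0,0,0,0.95 | 0,0,-0.0025,0,0,0,0.95 | 0,0,-0.0025,0,0,0,0.95 | 0,0,-0.0025,0,0,0,0.95 | 0,0,-0.05,0,0,0,1 | 0,0,-0.125,0,0,0,1 | 0,0,-0.225,0,0,0,1 | 0,0,-0.3,0,0,0,1 | 0,0,-0.3,0,0,0,1"}}

```text
time: 8.33
ee_pos: [0.5019, 0.4021, 0.1988]
eef_rot: [0.817, -0.576, 0.002, -0.007]
contact_force: [-0.7, 0.4, 1.1]
opening: 0.997
grip_force: 0.0
```

```bash
python3 - <<'E'
from h import *
from station import arm, read_camera
go((.4484,.179,.19),-140)
for n in("scene","top"): cv2.imwrite(f"pics/{n}3.png",read_camera(n)["img"][:,:,::-1])
a=cv2.imread("pics/scene3.png")[100:250,80:280];b=cv2.imread("pics/top3.png")[130:280,60:260]
f=lambda a:cv2.resize(a,(400,300),interpolation=cv2.INTER_CUBIC)
cv2.imwrite("pics/c3.png",np.hstack([f(a),f(b)]))
E
```

```text
t 8.3333 at [0.5019 0.4021 0.1988] shift [0.1923 0.1254 0.006 ] rot [-0.0146  0.0031 -0.3561] j [ 0.93  0.44 -0.02  0.   -1.1  -0.59] F [-0.7  0.4  1.1]
```

View pics/c3.png

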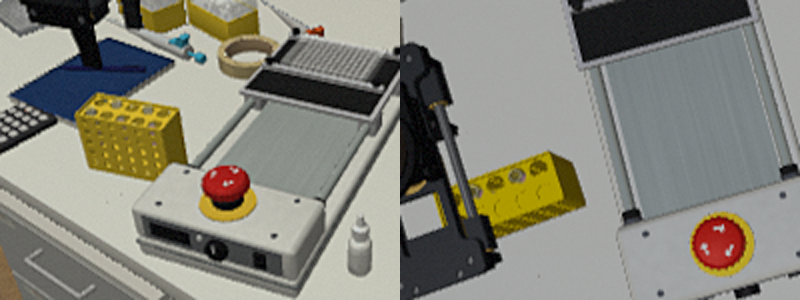

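The rack stands upright and free, with a clear gap to the shaker in the top view (rack end 585, shaker edge about 610), and the stop is still latched. Go over the stop, fingers open.

To row units: 0.192 m / 0.4 = 0.48, 0.18 m / 0.4 = 0.45, -0.356 rad / 6.2832 = -0.0567.

>>> {"op": "jog_arm", "data": {"motion": "0.075,0.05,0,0,0,-0.0159,1 | 0.15,0.1,0,0,0,-0.0318,1 | 0.225,0.15,0,0,0,-0.0477,1 | 0.3,0.2,0,0,0,-0.0567,1 | 0.375,0.25,0,0,0,-0.0567,1 | 0.45,0.3,0,0,0,-0.0567,1 | 0.48,0.3125,0,0,0,-0.0567,1 | 0.48,0.3125,0,0,0,-0.0567,1 | 0.48,0.3125,0,0,0,-0.0567,1"}}

```text
time: 9.18
ee_pos: [0.4451, 0.1762, 0.1899]
eef_rot: [0.906, -0.424, -0.0, 0.0]
contact_force: [1.1, -0.3, -0.6]
opening: 1.004
grip_force: 0.0
```

```bash
python3 -c "
from h import *
go((.4484,.179,.115),-140)"
```

```text
t 9.1833 at [0.4451 0.1762 0.1899] shift [ 0.     -0.0044  0.0749] rot [ 0.001   0.     -0.0028] j [ 0.72  0.18 -0.42 -0.   -0.97 -0.02] F [ 1.1 -0.3 -0.6]
```

To row units: 0.073 m / 0.4 = 0.1825, 0.02 m / 0.4 = 0.05.

>>> {"op": "jog_arm", "data": {"motion": "0,-0.011,0.05,0,0,0,1 | 0,-0.011,0.1125,0,0,0,1 | 0,-0.011,0.15,0,0,0,1 | 0,-0.011,0.175,0,0,0,1 | 0,-0.011,0.1825,0,0,0,1 | 0,-0.011,0.1825,0,0,0,1 | 0,-0.011,0.1825,0,0,0,1"}}

```text
time: 9.77
ee_pos: [0.4491, 0.1805, 0.1176]
eef_rot: [0.906, -0.423, 0.0, -0.0]
contact_force: [0.7, 0.1, -0.1]
opening: 1.0
grip_force: 0.0
```

```bash
python3 -c "
from h import *
go((.4484,.179,.115),-140)"
```

```text
t 9.7667 at [0.4491 0.1805 0.1176] shift [0.0007 0.0015 0.0026] rot [-0.0002 -0.0003 -0.0006] j [ 0.72  0.28 -0.5   0.   -0.79 -0.02] F [ 0.7  0.1 -0.1]
```

To row units: 0.0025 m / 0.4 = 0.0063, 0.0015 m / 0.4 = 0.0038.

>>> {"op": "jog_arm", "data": {"motion": "0.0018,0.0038,0.0063,0,0,0,0.8 | 0.0018,0.0038,0.0063,0,0,0,0.65 | 0.0018,0.0038,0.0063,0,0,0,0.5 | 0.0018,0.0038,0.0063,0,0,0,0.4 | 0.0018,0.0038,0.0063,0,0,0,0.4 | 0.0018,0.0038,0.0063,0,0,0,0.4 | 0.0018,0.0038,0.0063,0,0,0,0.4 | 0.0018,0.0038,0.0063,0,0,0,0.4 | 0.0018,0.0038,0.0063,0,0,0,0.4 | 0.0018,0.0038,0.0063,0,0,0,0.4", "squeeze": 15}}

```text
time: 10.6
ee_pos: [0.4486, 0.1787, 0.1154]
eef_rot: [0.906, -0.423, 0.001, -0.001]
contact_force: [3.2, 2.2, -0.0]
opening: 0.565
grip_force: 15.0
```

Gripped at 49 mm. Turn clockwise, following the cam's lift.

To row units: -0.006 m / 0.4 = -0.015, -0.005 m / 0.4 = -0.0125, 0.8 rad / 6.2832 = 0.1273.

>>> {"op": "jog_arm", "data": {"motion": "0,0,-0.0013,0,0,0.0159,0.4 | 0,0,-0.0025,0,0,0.0318,0.4 | 0,0,-0.0038,0,0,0.0477,0.4 | 0,0,-0.005,0,0,0.0637,0.4 | 0,0,-0.0068,0,0,0.0796,0.4 | 0,0,-0.0083,0,0,0.0955,0.4 | 0,0,-0.0098,0,0,0.1114,0.4 | 0,0,-0.0125,0,0,0.1241,0.4 | 0,0,-0.015,0,0,0.1273,0.4 | 0,0,-0.015,0,0,0.1273,0.4"}}

```text
time: 11.43
ee_pos: [0.4483, 0.1786, 0.1215]
eef_rot: [-0.67, 0.742, -0.0, 0.001]
contact_force: [1.3, 2.1, 2.4]
opening: 0.567
grip_force: 15.0
```

```bash
python3 -c "
from h import *
go((.4484,.179,.12),-140)"
```

```text
t 11.4333 at [0.4483 0.1786 0.1215] shift [-0.0004 -0.      0.0015] rot [-1.700e-03  7.000e-04 -8.009e-01] j [ 0.72  0.28 -0.5   0.   -0.79 -0.82] F [1.3 2.1 2.4]
```

```bash
python3 - <<'E'
from station import arm, read_camera
import cv2
a=read_camera("scene")["img"][150:240,160:280,::-1]
cv2.imwrite("pics/sc4.png",cv2.resize(a,None,fx=6,fy=6,interpolation=cv2.INTER_CUBIC))
E
```

```text
(no output)
```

View pics/sc4.png

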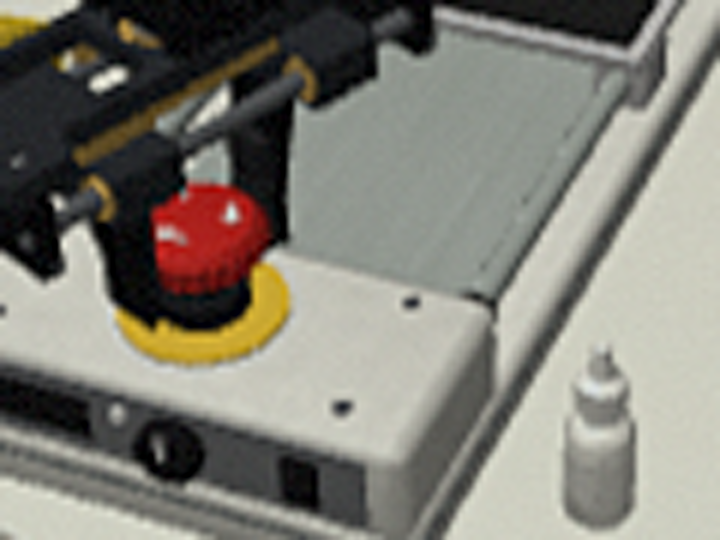

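The head top is at raw row 180.7 (up was 180.4, latched 182.4) and its white marks have turned, so it has sprung up with the twist held. Release, retreat and check.

To row units: -0.12 m / 0.4 = -0.3, -0.1 m / 0.4 = -0.25.

>>> {"op": "jog_arm", "data": {"motion": "0,0,0,0,0,0,0.6 | 0,0,0,0,0,0,0.8 | 0,0,0,0,0,0,1 | 0,0,0,0,0,0,1 | 0,0,0,0,0,0,1 | 0,0,0,0,0,0,1 | 0,0,-0.075,0,0,0,1 | 0,0,-0.15,0,0,0,1 | 0,0,-0.25,0,0,0,1 | 0,0,-0.3,0,0,0,1 | 0,0,-0.3,0,0,0,1 | 0,0,-0.3,0,0,0,1"}}

```text
time: 12.48
ee_pos: [0.4479, 0.1783, 0.2421]
eef_rot: [-0.67, 0.743, 0.0, 0.001]
contact_force: [0.0, 0.2, -1.0]
opening: 0.998
grip_force: 0.0
```

```bash
python3 - <<'E'
from station import arm, read_camera
import cv2
a=read_camera("scene")["img"][100:250,100:300,::-1]
cv2.imwrite("pics/sc5.png",cv2.resize(a,None,fx=4,fy=4,interpolation=cv2.INTER_CUBIC))
E
```

```text
(no output)
```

View pics/sc5.png

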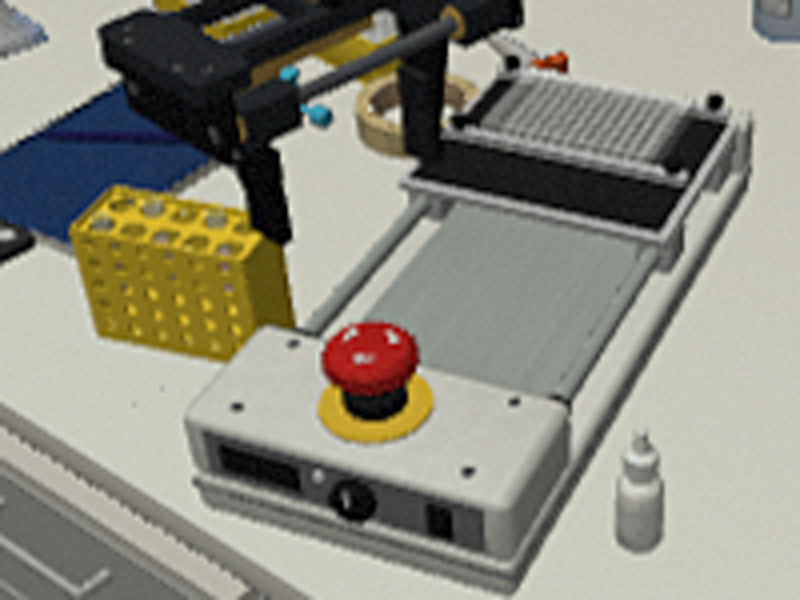

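The stop is up (head top row 322/4+100 = 180.5) with its marks back at zero twist. The rack stands upright on the bench and the bottle has not moved.

```bash
python3 -c "
from station import arm, read_camera
print(arm.sign_off())"
```

```text
the job is handed in; nothing more can be done
None
```

I handed the job in at about 12.5 s of robot time: the stop was pressed until it latched, the rack was stood upright on the bench left of the shaker, and the mushroom was then turned clockwise and sprang back up, with the bottle untouched; the last picture agrees, but sign-off returned no verdict.

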